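# Load the glaze test tiles into the transport rack

## Robot

A 6-joint arm with a two-finger parallel gripper is mounted at the origin on the work surface. World frame = base frame: x ahead of the robot, y to its left, z up, the work surface at z = 0. Lengths are in m, angles in rad, forces in N, time in s.
With the tool pointing down it reaches from about 0.325 to 0.9 m from the base axis. Payload 6.1 kg.
Tool frame: the origin (TCP) lies midway between the tips of the shut fingers; the grasp point (between the pads) lies 19 mm behind it; z points along the fingers, y is the line along which they close (so a half turn about z gives the same grasp; the last joint's range is limited). The gripper opens to 85 mm and grips with 20 to 120 N. Pads are 22 mm wide; open, the fingers measure 114 mm over their backs; the gripper's body (76 mm by 85 mm) begins 54 mm behind the grasp point. The pads swing forward as they close: fully open they stand 13 mm farther back than shut.
Start: joints at [1.048, 0.22, 1.526, -0, 1.395, -0.126], TCP at [0.242, 0.576, 0.231] pointing down, gripper open.
Joint ranges: [-2.98, 2.98], [-0.91, 2.08], [0.09, 2.57], [-1.24, 4.39], [0.2, 2.65], [-2.68, 2.68]. Speed limits (rad/s): [2.57, 2.57, 3.01, 3.14, 3.14, 3.14].

## Interface

Orientations are given as a 3x3 rotation matrix whose columns are the frame's x, y, z axes.
In Python, from bench import env gives the robot as it stands.
- The arm moves only by the tool drive_tool, never from a script. Its argument "targets" is one flat list of numbers, 5 for each row, row after row: the closure, from 0 (fully open) to 1 (shut), then the shift along the world's x, y, z in m, then the turn about the world's z in units of 6 degrees (1.0 is 6 degrees). A call has 1 to 20 rows; each row shifts and turns the commanded pose from where the row before left it; what a row does not reach is not made up. A row lasts 1/12 s, in which the tool goes at most 41.7 mm and 7.16 degrees, less where a joint would pass 70% of its speed; a pose out of reach is approached as far as the arm can. A call is refused whole if a number of a shift passes 0.0417 or a number of a turn 1, either way. A call with a gripper value outside its range is refused whole. The fingers move at their own pace and stop on an object; "squeeze" is the grip in N (left out, the last holds). Time passes only in rows, so rows that do not move let the fingers close. It gives the time, the measured TCP pose, the force, the opening and the grip force at its end, in the units of the state.
- env.sense(): the state, without advancing time (a new reading comes with each control period).
- env.camera(name): name is "side" or "top"; returns a dict with "img" (384x512x3 uint8, red, green, blue), "camera_matrix" (3x3 intrinsics, pixels), "R" (3x3) and "t" (3): a world point X has camera coordinates R X + t. Camera axes: x right, y down, z forward; pixel columns grow to the right and rows downward; lengths in m; the calibration is good to about 2 mm. A picture is of the moment at which its call begins. There is no depth.
- env.job_done(): hands the job in; it is judged then, once.
Trained networks look in the newest picture that a camera, given by its name, has taken for a name from the list of things; names that differ only in an ending like _2 or _b are one class to them, and where a whole thing is asked for, a point or a joint stands for the part that bears it (a point fixed in the world has none). Each returns a list of dicts, best first, with "p" (0 to 1); they miss things now and then, are a little off and sometimes report something else, mostly with a low value. They report only what shows in the picture. A call takes as long as a camera call. They do not tell look-alikes from the thing itself.
- env.look_for(camera, thing): "extent" ([left, top, right, bottom] in pixels, round what is visible of it).
- env.tip_of(camera, thing): "centre" ([column, row] in pixels: a listed point, or the origin of a listed thing).
The state is a dict: "clock": time; "joint_positions": joint angles; "joint_vel": joint speeds; "joint_torque": joint torques, N m; "tool_pos": TCP position; "orientation": TCP orientation; "force": force on the tool from outside, world axes, zero at the start; "wrist_torque": the same for the moment, N m; "finger_gap": finger opening in m; "finger_force": force on a finger pad.
Only numpy, scipy, OpenCV 4.12 (cv2) and the standard library are available. Lean on these libraries where they do the work, as an engineer would, in place of code of your own. Each camera call takes 0.05 s, during which the arm holds its last target. There are 200 camera calls.

## Task

Load the transport rack: draw every test tile straight up out of the light plywood stand without tipping or lifting the stand, and press each one upright and fully home in a spring clip of the rack, one to a clip, any clip. Then lay the retaining bar over them in the two cradles and run the sliding tailstock in until the bar is held endwise, seated in both the headstock and tailstock cups. Leave the stand standing on the bench and leave the beakers, jar, rib and block alone.

Things in the scene. Friction and masses are not known exactly. Their poses are not given: they have to be found in the camera images.
- stand: Loose stand of thin plywood, 90 g, easily tipped: base 46 (x) x 226 (y) x 6 mm, with a narrow trough on it, 19 mm thick, top 42 mm above the bench, split into four slots at y = -81, -27, 27, 81 mm, each 10.6 (x) x 49 (y) mm, floor 6 mm above the bench. Two to four slots hold a tile. Origin: centre of the underside; z up.
- rack: Transport rack fixed to the bench: plywood base 64 (x) x 386 (y, from -160 to +226) x 10 mm with four spring clips in a row along y, a cradle at either end of the row, a headstock beyond the -y cradle and a sliding tailstock beyond the +y one. Origin: underside, below the middle of the clip row; z up. Heights are above the bench.
- cradle0 (a point): Middle of the floor of the -y cradle's U-notch (rack y -119 mm, 99 mm high); it spans y -127 to -111 mm. Both cradles have a notch 18 mm wide (x), flared at the top, tips about 121 mm high. Axes as the rack's.
- cradle1 (a point): The same for the +y cradle (rack y +117 mm, 99 mm high); it spans y 111 to 123 mm. Axes as the rack's.
- head (a point): Middle of the mouth of the fixed headstock cup (rack y -130 mm, 106 mm high), open towards +y: 22 mm wide, end wall 12 mm in at y -142 mm, roof from 119 to 124 mm high, no floor. Axes as the rack's.
- tail (a joint): Place of the sliding tailstock along the rack's +y, m: 0 = run right in, 0.058 = drawn fully back. Its cup is like the headstock's, facing it: mouth at rack y 124 mm + value, end wall at 136 mm + value. Stays where left (about 2.5 N of friction). Holding the bar endwise it stops at about 0.006; draw it back to about 0.055 to lay the bar in from above, one end on each cradle.
- tail_grip (a point): Grip point on the tailstock's black upright handle block, 14 (rack x) x 22 (rack y) x 36 mm high, top 160 mm above the bench; this point is on its axis, 12 mm below its top, at rack y 138 mm + tail value. Axes as the rack's.
- bar: Retaining bar: square aluminium tube 14 x 14 mm, 284 mm long along its y, about 130 g, lying loose on the bench left or right of the stand. Origin: centre of its underside; z up. In place it lies along the rack's y in both cradles, 4 mm above the tops of home tiles, centred at rack y 0, 12 mm of each end inside a cup.
- clip0 (a point): Spring clip at rack y -81 mm: centre of its floor (10 mm high), where a home tile's underside centre belongs; axes as the rack's. Fixed back wall with face at x +4 mm, 36 mm high, flared to 47; sprung leaf on the -x side, 5 mm from the wall at rest, kink 26 mm high, flared mouth 44 high; presses about 5 N, 5 to 10 N to push a tile down; cheeks 49 mm apart (y), 34 high.
- clip1 (a point): Spring clip at rack y -27 mm: centre of its floor (10 mm high), where a home tile's underside centre belongs; axes as the rack's. Fixed back wall with face at x +4 mm, 36 mm high, flared to 47; sprung leaf on the -x side, 5 mm from the wall at rest, kink 26 mm high, flared mouth 44 high; presses about 5 N, 5 to 10 N to push a tile down; cheeks 49 mm apart (y), 34 high.
- clip2 (a point): Spring clip at rack y +27 mm: centre of its floor (10 mm high), where a home tile's underside centre belongs; axes as the rack's. Fixed back wall with face at x +4 mm, 36 mm high, flared to 47; sprung leaf on the -x side, 5 mm from the wall at rest, kink 26 mm high, flared mouth 44 high; presses about 5 N, 5 to 10 N to push a tile down; cheeks 49 mm apart (y), 34 high.
- clip3 (a point): Spring clip at rack y +81 mm: centre of its floor (10 mm high), where a home tile's underside centre belongs; axes as the rack's. Fixed back wall with face at x +4 mm, 36 mm high, flared to 47; sprung leaf on the -x side, 5 mm from the wall at rest, kink 26 mm high, flared mouth 44 high; presses about 5 N, 5 to 10 N to push a tile down; cheeks 49 mm apart (y), 34 high.
- tile0: A glazed ceramic test tile, 8 mm thick (x), 44 mm wide (y), 85 mm high (z), 65 g (may vary); pale yellow with a bare clay foot; all tiles are alike. Origin: centre of its underside. It starts upright in a slot of the stand, thickness along the stand's x, 49 mm of it standing out above the slot. May be absent.
- tile1: A glazed ceramic test tile, 8 mm thick (x), 44 mm wide (y), 85 mm high (z), 65 g (may vary); pale yellow with a bare clay foot; all tiles are alike. Origin: centre of its underside. It starts upright in a slot of the stand, thickness along the stand's x, 49 mm of it standing out above the slot. May be absent.
- tile2: A glazed ceramic test tile, 8 mm thick (x), 44 mm wide (y), 85 mm high (z), 65 g (may vary); pale yellow with a bare clay foot; all tiles are alike. Origin: centre of its underside. It starts upright in a slot of the stand, thickness along the stand's x, 49 mm of it standing out above the slot. May be absent.
- tile3: A glazed ceramic test tile, 8 mm thick (x), 44 mm wide (y), 85 mm high (z), 65 g (may vary); pale yellow with a bare clay foot; all tiles are alike. Origin: centre of its underside. It starts upright in a slot of the stand, thickness along the stand's x, 49 mm of it standing out above the slot. May be absent.
- beaker0: A pale yellow tapered beaker, rim 80 mm across, 105 mm high, a bystander to leave alone. Origin: centre of its underside.
- beaker1: A brick-red tapered beaker, rim 76 mm across, 100 mm high, a bystander to leave alone. Origin: centre of its underside.
- beaker2: A grey-brown unglazed tapered beaker, rim 78 mm across, 90 mm high, a bystander to leave alone. Origin: centre of its underside.
- jar: A white lidded jar, 60 mm across, 75 mm high, a bystander to leave alone. Origin: centre of its underside.
- rib: A flat wooden rib, 55 x 95 x 8 mm, a bystander to leave alone. Origin: centre of its underside.
- block: A dark wooden block, 90 x 60 x 35 mm, a bystander to leave alone. Origin: centre of its underside.
Things that resemble listed ones, but are neither listed nor needed, are in the scene too. What is shaped like the tile0 but blue is not meant.

How it is judged:
At the end, for the whole second after the job is handed in: Each tile upright (5 degrees) in a clip, underside within 4 mm of its floor, centred within 6 mm; bar along the rack (3 degrees), underside 94 to 106 mm up, centred within 6 mm across and along; tail below 0.011; stand upright on the bench (6 degrees); all at rest (((horizontal distance between tile0 and clip0 below 0.006 m and z of tile0 in the frame of clip0 between -0.004 and 0.004 m) or (horizontal distance between tile0 and clip1 below 0.006 m and z of tile0 in the frame of clip1 between -0.004 and 0.004 m) or (horizontal distance between tile0 and clip2 below 0.006 m and z of tile0 in the frame of clip2 between -0.004 and 0.004 m) or (horizontal distance between tile0 and clip3 below 0.006 m and z of tile0 in the frame of clip3 between -0.004 and 0.004 m)) and ((horizontal distance between tile1 and clip0 below 0.006 m and z of tile1 in the frame of clip0 between -0.004 and 0.004 m) or (horizontal distance between tile1 and clip1 below 0.006 m and z of tile1 in the frame of clip1 between -0.004 and 0.004 m) or (horizontal distance between tile1 and clip2 below 0.006 m and z of tile1 in the frame of clip2 between -0.004 and 0.004 m) or (horizontal distance between tile1 and clip3 below 0.006 m and z of tile1 in the frame of clip3 between -0.004 and 0.004 m)) and ((horizontal distance between tile2 and clip0 below 0.006 m and z of tile2 in the frame of clip0 between -0.004 and 0.004 m) or (horizontal distance between tile2 and clip1 below 0.006 m and z of tile2 in the frame of clip1 between -0.004 and 0.004 m) or (horizontal distance between tile2 and clip2 below 0.006 m and z of tile2 in the frame of clip2 between -0.004 and 0.004 m) or (horizontal distance between tile2 and clip3 below 0.006 m and z of tile2 in the frame of clip3 between -0.004 and 0.004 m)) and ((horizontal distance between tile3 and clip0 below 0.006 m and z of tile3 in the frame of clip0 between -0.004 and 0.004 m) or (horizontal distance between tile3 and clip1 below 0.006 m and z of tile3 in the frame of clip1 between -0.004 and 0.004 m) or (horizontal distance between tile3 and clip2 below 0.006 m and z of tile3 in the frame of clip2 between -0.004 and 0.004 m) or (horizontal distance between tile3 and clip3 below 0.006 m and z of tile3 in the frame of clip3 between -0.004 and 0.004 m)) and angle between each of tile0, tile1, tile2, tile3's own z axis and vertical below 0.09 rad and linear speed of each of tile0, tile1, tile2, tile3, bar below 0.02 m/s and y of bar in the frame of rack between -0.006 and 0.006 m and x of bar in the frame of rack between -0.006 and 0.006 m and z of bar in the frame of rack between 0.094 and 0.106 m and angle between the y axis of bar and the y axis of rack, either way round below 0.05 rad and value of joint tail below 0.011 m and angle between stand's own z axis and vertical below 0.1 rad and height (world z) of stand below 0.008 m); the robot touches nothing.
It fails at once if The stand is tipped by more than 14 degrees or lifted 20 mm off the bench (angle between stand's own z axis and vertical above 0.25 rad or height (world z) of stand above 0.02 m).
It fails at once if A bystander (beaker, jar, rib or block) is moved by more than 30 mm (distance of any of beaker0, beaker1, beaker2, jar, rib, block from where it was at the start of the episode above 0.03 m).
Of tile0, tile1, tile2, tile3 only 2 to 4 are there at a start; the rules pass over those that are not, and their reading is None.
At some moment in a run one of bar may be knocked a few centimetres aside while the robot is not near it.
It also fails if it takes over 210 s, if anything falls off the work surface, if the arm or the gripper's body presses on something with over 40 N, if the wrist force passes 120 N, or if a joint passes its speed limit or range.

## Working session

There is one attempt and no reset: what is moved stays moved. The work goes in short steps, Python scripts to look and compute and a tool call to move; the robot and the scene stay as the last step left them, time stands still between calls to the robot, and variables do not carry over. Pictures are saved under pics/ and viewed, at most 14 in all, crops included, and the job is handed in when it is done.

Besides the shell and the picture viewer there is one more tool, called after "Emit:" in YAML: its name, and indented under it one key for each argument. drive_tool: Moves the arm, as the interface text tells. Its arguments: {"type":"object","properties":{"targets":{"type":"array"},"squeeze":{"type":"number"}},"required":["targets"]}

```bash
ls; mkdir -p pics; cat > h.py <<'E'
import numpy as np, cv2
from bench import env
def snap(c,name=None):
    d=env.camera(c)
    if name: cv2.imwrite(f'pics/{name}.png',cv2.cvtColor(d['img'],cv2.COLOR_RGB2BGR))
    return d
def ray(d,px,z):
    K,R,t=map(np.array,(d['camera_matrix'],d['R'],d['t']))
    c=-R.T@t; v=R.T@np.linalg.solve(K,[px[0],px[1],1.]); s=(z-c[2])/v[2]
    return (c+s*v)
def proj(d,X):
    p=np.array(d['camera_matrix'])@(np.array(d['R'])@np.array(X,float)+np.array(d['t'])); return p[:2]/p[2]
E
python3 - <<'E'
from h import *
np.set_printoptions(precision=4,suppress=True)
Z=dict(stand=0,rack=0,cradle0=.099,cradle1=.099,head=.106,tail_grip=.148,bar=0,clip0=.01,clip3=.01,tile0=.006,beaker0=0,beaker1=0,beaker2=0,jar=0,rib=0,block=0)
for c in('top','side'):
    d=snap(c,c+'0'); print(c,'campos',-np.array(d['R']).T@d['t'], d['camera_matrix'][0][0])
    for n,z in Z.items():
        for o in env.tip_of(c,n)[:5]:
            if o['p']>.2: print(n,round(o['p'],2),np.round(o['centre'],1),ray(d,o['centre'],z)[:2])
s=env.sense();print(s['tool_pos'],s['orientation'],s['force'])
E
```

```text
pics
top campos [ 0.364  -0.0112  1.1104] 398.82460432065227
stand 0.64 [269.1 237.2] [ 0.4563 -0.0272]
cradle0 0.82 [218.1 176.6] [0.6101 0.1015]
cradle0 0.64 [304.9 159.4] [ 0.6484 -0.1268]
cradle1 0.82 [218.1 176.6] [0.6101 0.1015]
cradle1 0.64 [304.9 159.4] [ 0.6484 -0.1268]
head 0.62 [293.4 172.5] [ 0.6124 -0.0945]
tail_grip 0.7 [204.  172.2] [0.6106 0.1311]
bar 0.75 [382.9 223.3] [ 0.4849 -0.3444]
bar 0.57 [137.9 244.1] [0.4486 0.339 ]
clip0 0.88 [236.3 181.1] [0.6168 0.06  ]
clip0 0.82 [275.4 176.2] [ 0.6272 -0.0511]
clip0 0.76 [254.3 172.8] [0.6392 0.0083]
clip0 0.56 [290.4 170.9] [ 0.6412 -0.0942]
clip0 0.51 [361.2 147.2] [ 0.7037 -0.2992]
clip3 0.88 [236.3 181.1] [0.6168 0.06  ]
clip3 0.82 [275.4 176.2] [ 0.6272 -0.0511]
clip3 0.76 [254.3 172.8] [0.6392 0.0083]
clip3 0.56 [290.4 170.9] [ 0.6412 -0.0942]
clip3 0.51 [361.2 147.2] [ 0.7037 -0.2992]
tile0 0.65 [339.4 231. ] [ 0.4668 -0.2216]
tile0 0.62 [277.8 236.8] [ 0.4561 -0.0512]
tile0 0.46 [299.7 236.4] [ 0.4553 -0.1116]
tile0 0.43 [261.2 238.2] [ 0.4537 -0.0052]
beaker0 0.91 [362.5 145.4] [ 0.7121 -0.306 ]
beaker0 0.88 [3
[... 1602 characters left out ...]
.4902 -0.3435]
beaker0 0.83 [239.2 175. ] [0.7023 0.3323]
beaker0 0.64 [388.4 267.8] [ 0.7184 -0.2952]
beaker1 0.94 [341.6 325.3] [ 0.4902 -0.3435]
beaker1 0.83 [239.2 175. ] [0.7023 0.3323]
beaker1 0.64 [388.4 267.8] [ 0.7184 -0.2952]
beaker2 0.94 [341.6 325.3] [ 0.4902 -0.3435]
beaker2 0.83 [239.2 175. ] [0.7023 0.3323]
beaker2 0.64 [388.4 267.8] [ 0.7184 -0.2952]
jar 0.97 [308.6 203.4] [0.7658 0.0464]
jar 0.27 [257.8 322.6] [ 0.3519 -0.2208]
rib 0.92 [165.5 228.2] [0.3551 0.2225]
rib 0.37 [241.2 178.7] [0.6926 0.3071]
block 0.68 [257.7 326.1] [ 0.3458 -0.2282]
[0.2415 0.5764 0.2313] [[-0.9223  0.3864  0.    ]
 [ 0.3864  0.9223 -0.    ]
 [-0.     -0.     -1.    ]] [-0.0241  0.1607  0.392 ]
```

```bash
python3 - <<'E'
import cv2
a=cv2.imread('pics/top0.png');cv2.imwrite('pics/a.png',cv2.resize(a[120:290,110:400],(800,469),interpolation=cv2.INTER_CUBIC))
a=cv2.imread('pics/side0.png');cv2.imwrite('pics/b.png',cv2.resize(a[140:340,150:410],(780,600),interpolation=cv2.INTER_CUBIC))
E
```

```text
(no output)
```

View pics/a.png

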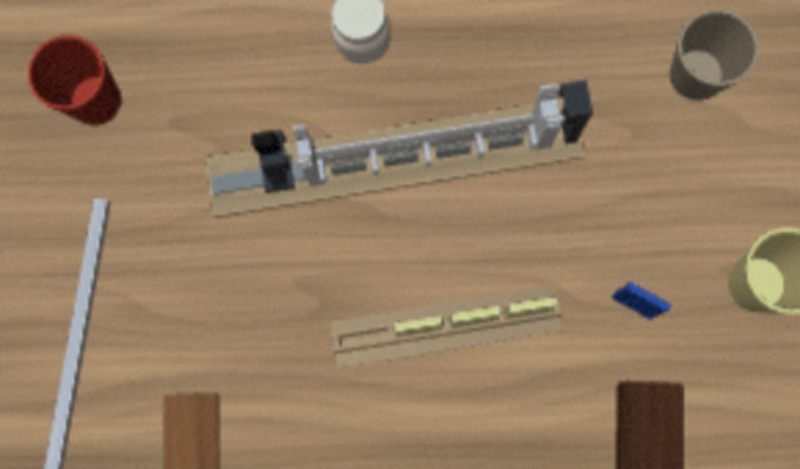

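View pics/b.png

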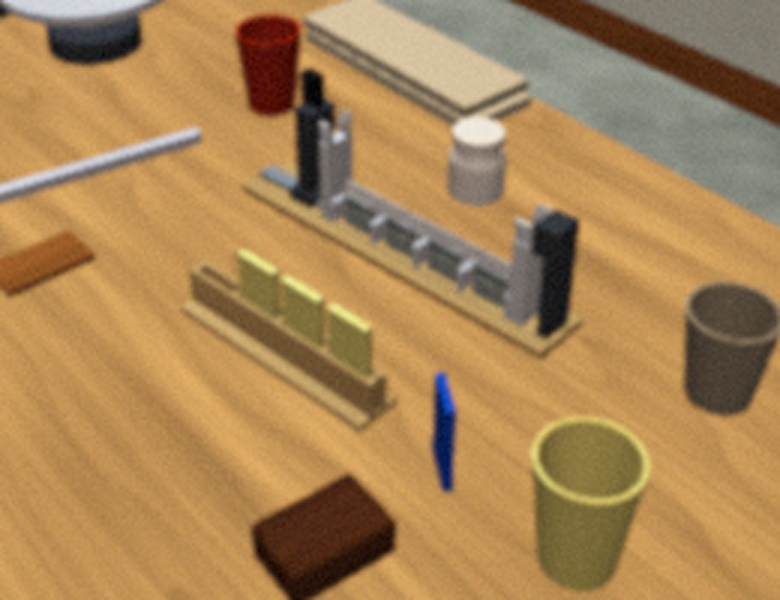

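```bash
cat > fit.py <<'E'
from h import *
from scipy.ndimage import gaussian_filter, map_coordinates
from scipy.optimize import minimize
def rect(x0,x1,y0,y1,z,sides='abcd'):
    P=[(x0,y0,z),(x1,y0,z),(x1,y1,z),(x0,y1,z)]
    return [(P[i],P[(i+1)%4]) for i,s in enumerate('abcd') if s in sides]
# sides: a=-y end, b=+x, c=+y end, d=-x
def score(views,segs,p,sig):
    c,s=np.cos(p[2]),np.sin(p[2]); M=np.array([[c,-s,0],[s,c,0],[0,0,1]]); o=np.array([p[0],p[1],0]); tot=0
    for d in views:
        G=d.setdefault('g%s'%sig,[ (gaussian_filter(ch,sig,order=(0,1)),gaussian_filter(ch,sig,order=(1,0))) for ch in np.moveaxis(cv2.cvtColor(d['img'],cv2.COLOR_RGB2LAB).astype(float),2,0)])
        for a,b in segs:
            a2,b2=proj(d,M@np.array(a)+o),proj(d,M@np.array(b)+o); L=np.hypot(*(b2-a2)); n=np.array([-(b2-a2)[1],(b2-a2)[0]])/L
            q=a2+np.linspace(.03,.97,40)[:,None]*(b2-a2)
            v=0
            for gx,gy in G: v=v+(map_coordinates(gx,[q[:,1],q[:,0]],order=1)*n[0]+map_coordinates(gy,[q[:,1],q[:,0]],order=1)*n[1]).mean()**2
            tot+=L*np.sqrt(v)
    return tot
def fit(views,segs,p0,dx=.012,da=.08):
    best=max(((score(views,segs,np.array(p0)+[i,j,k],1.5),i,j,k) for i in np.linspace(-dx,dx,7) for j in np.linspace(-dx,dx,7) for k in np.linspace(-da,da,9)))
    p=np.array(p0)+best[1:]
    for sig in (1.5,1.0):
        r=minimize(lambda u:-score(views,segs,[p[0]+u[0]*.01,p[1]+u[1]*.01,p[2]+u[2]*.05],sig),[0,0,0],method='Nelder-Mead',options=dict(initial_simplex=np.array([[0,0,0],[.3,0,0],[0,.3,0],[0,0,.3]]),xatol=.005,fatol=.01))
        p=p+r.x*[.01,.01,.05]
    return np.round(p,4),round(-r.fun,1)
TILES=sum([rect(-.004,.004,y-.022,y+.022,.091) for y in(-.081,-.027,.027)],[])
STAND=rect(-.023,.023,-.113,.113,.006)+rect(-.0095,.0095,-.113,.113,.042,'acd')
RACK=rect(-.032,.032,-.16,.226,.010)
BAR=rect(-.007,.007,-.142,.142,.014)
E
python3 - <<'E'
from fit import *
t,s=snap('top'),snap('side')
for n,S,p in(('stand+tiles',STAND+TILES,(.455,-.029,.13)),('tiles',TILES,(.455,-.029,.13)),('stand',STAND,(.455,-.029,.13)),('rack',RACK,(.63,-.01,.13)),('bar',BAR,(.4486,.34,1.37))):
    dx=.03 if n=='bar' else .015
    print(n,'both',fit([t,s],S,p,dx),'top',fit([t],S,p,dx),'side',fit([s],S,p,dx))
E
```

```text
stand+tiles both (array([ 0.4525, -0.0322,  0.1448]), np.float64(7523.3)) top (array([ 0.4531, -0.032 ,  0.1402]), np.float64(3340.6)) side (array([ 0.4507, -0.0342,  0.1353]), np.float64(4573.8))
tiles both (array([ 0.4544, -0.0313,  0.1311]), np.float64(4501.4)) top (array([ 0.454 , -0.0322,  0.1294]), np.float64(2665.1)) side (array([ 0.4491, -0.0321,  0.1404]), np.float64(1781.6))
stand both (array([ 0.4505, -0.034 ,  0.1321]), np.float64(4010.5)) top (array([ 0.4646, -0.0304,  0.1132]), np.float64(2172.1)) side (array([ 0.4516, -0.037 ,  0.139 ]), np.float64(2895.0))
rack both (array([ 0.6337, -0.0058,  0.1296]), np.float64(4302.1)) top (array([ 0.6156, -0.0049,  0.1418]), np.float64(2111.7)) side (array([ 0.6355, -0.0076,  0.1276]), np.float64(2533.4))
bar both (array([0.4541, 0.3387, 1.4135]), np.float64(7876.0)) top (array([0.4543, 0.3382, 1.4128]), np.float64(4778.0)) side (array([0.4498, 0.3262, 1.4102]), np.float64(3976.9))
```

```bash
cat > ov.py <<'E'
from fit import *
EX=rect(.004,.004,-.108,.108,.047,'b')+rect(-.007,.007,-.127,-.111,.099)+rect(-.007,.007,.111,.123,.099)
def draw(d,items,box,k,name):
    x0,y0,x1,y1=box; im=cv2.resize(cv2.cvtColor(d['img'],cv2.COLOR_RGB2BGR)[y0:y1,x0:x1],None,fx=k,fy=k,interpolation=cv2.INTER_CUBIC)
    for S,p,col in items:
        c,s=np.cos(p[2]),np.sin(p[2]); M=np.array([[c,-s,0],[s,c,0],[0,0,1]]);o=np.array([p[0],p[1],0])
        for a,b in S:
            q=[tuple(((proj(d,M@np.array(v)+o)-[x0,y0]+.5)*k).astype(int).tolist()) for v in(a,b)]
            cv2.line(im,*q,col,1)
    return im
E
python3 - <<'E'
from ov import *
t,s=snap('top'),snap('side')
I=[(RACK+EX,(.6337,-.0058,.1296),(0,0,255)),(STAND+TILES,(.4525,-.032,.136),(255,0,255))]
cv2.imwrite('pics/c.png',np.vstack([draw(t,I,(180,145,330,255),4,''),]))
cv2.imwrite('pics/d.png',np.vstack([draw(s,I,(205,155,355,290),4,'')]))
E
```

```text
(no output)
```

View pics/c.png

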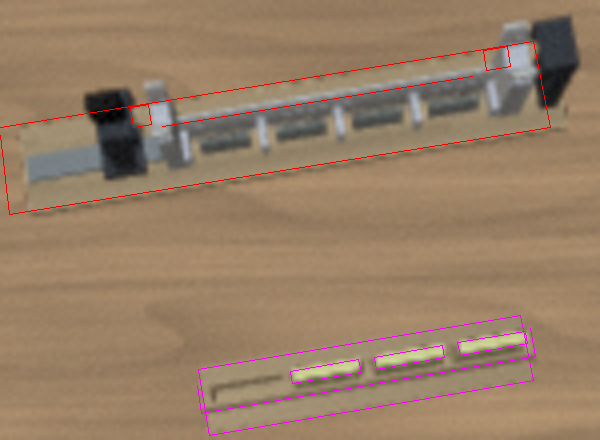

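View pics/d.png

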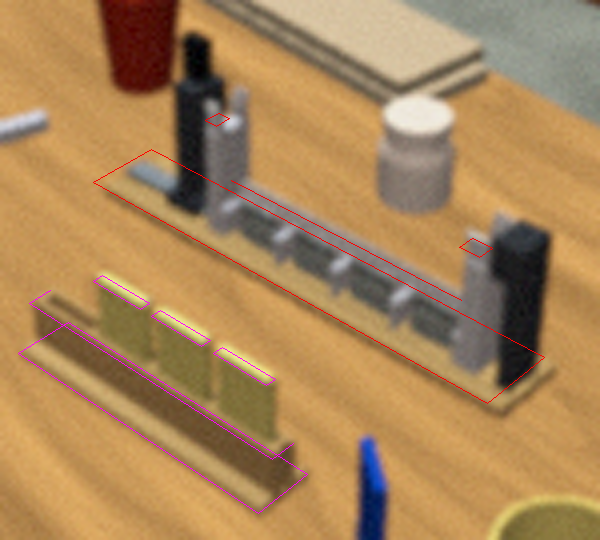

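```bash
python3 - <<'E'
from ov import *
t,s=snap('top'),snap('side')
R2=rect(-.032,.032,-.16,.226,.010,'acd')+rect(.004,.004,-.108,.108,.047,'b')
T2=rect(-.032,.032,-.16,.226,.010,'bcd')
for S in(R2,T2):
    for p0 in((.633,-.018,.14),):
        print(fit([t,s],S,p0,.008,.04),fit([t],S,p0,.008,.04),fit([s],S,p0,.008,.04))
p=fit([t,s],R2,(.633,-.018,.14),.008,.04)[0]
CR=sum([rect(-.009,.009,a,b,.121,'ac') for a,b in((-.127,-.111),(.111,.123))],[])
I=[(R2+CR,p,(0,0,255))]
a=draw(t,I,(180,145,330,210),4,'');b=draw(s,I,(225,155,355,265),4,'')
b=np.pad(b,((0,0),(0,a.shape[1]-b.shape[1]),(0,0)))[:600-a.shape[0]]
cv2.imwrite('pics/e.png',np.vstack([a,b]))
E
```

```text
(array([ 0.6346, -0.0048,  0.1304]), np.float64(5231.1)) (array([ 0.6361, -0.0214,  0.1306]), np.float64(2428.7)) (array([ 0.6363, -0.008 ,  0.1294]), np.float64(2874.4))
(array([ 0.6276, -0.0189,  0.1298]), np.float64(3542.6)) (array([ 0.6295, -0.0217,  0.1332]), np.float64(1550.0)) (array([ 0.6369, -0.0202,  0.128 ]), np.float64(2098.7))
```

View pics/e.png

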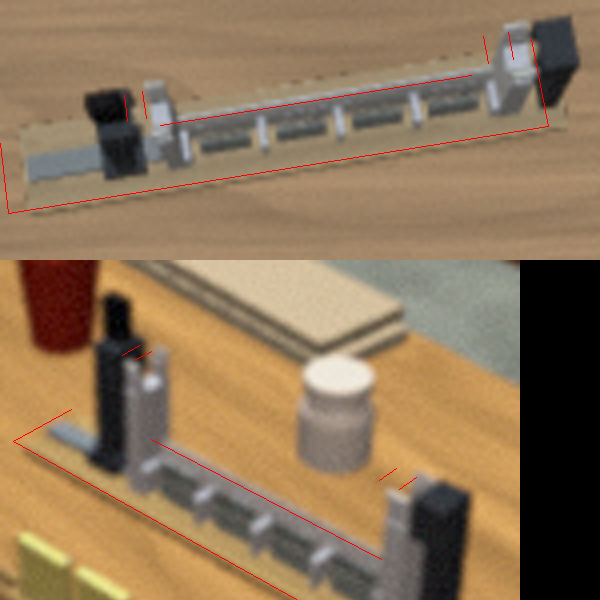

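```bash
cat > net.py <<'E'
from h import *
from scipy.optimize import least_squares
PT={'clip0':[(0,y,.01) for y in(-.081,-.027,.027,.081)],'cradle0':[(0,-.119,.099),(0,.117,.099)],'head':[(0,-.130,.106)],'rack':[(0,0,0)]}
def W(p,v):
    c,s=np.cos(p[2]),np.sin(p[2]); return np.array([p[0]+c*v[0]-s*v[1],p[1]+s*v[0]+c*v[1],v[2]])
def collect(n,p0,PT,cams=('top','side'),tol=9):
    obs=[]
    for c in cams:
        for i in range(n):
            d=env.camera(c)
            for k,vs in PT.items():
                for o in env.look_for(c,k) if 0 else env.tip_of(c,k):
                    if o['p']<.3: continue
                    e=[np.hypot(*(proj(d,W(p0,v))-o['centre'])) for v in vs]; j=int(np.argmin(e))
                    if e[j]<tol: obs.append((d,vs[j],np.array(o['centre']),c))
    return obs
def solve(obs,p0):
    f=lambda p:np.concatenate([proj(d,W(p,v))-u for d,v,u,c in obs])
    return least_squares(f,p0,loss='soft_l1',x_scale=[.01,.01,.05]).x
E
python3 - <<'E'
from net import *
np.set_printoptions(precision=4,suppress=True)
p0=(.635,-.017,.132)
o=collect(8,p0,PT)
for cs in(('top','side'),('top',),('side',)): print(cs,solve([x for x in o if x[3] in cs],p0))
p=solve(o,p0)
for c in('top','side'):
  for k,vs in PT.items():
    for v in vs:
      r=[u-proj(d,W(p,v)) for d,w,u,cc in o if w==v and cc==c]
      if r: print(c,k,v[1],len(r),np.median(r,0),np.std(r,0))
for c in('top','side'):
    for k,z in(('tail_grip',.148),):
        for i in range(4):
            d=env.camera(c)
            for q in env.tip_of(c,k)[:1]: print(c,q['p'],ray(d,q['centre'],z))
E
```

```text
('top', 'side') [ 0.6345 -0.0177  0.1422]
('top',) [ 0.6331 -0.018   0.1477]
('side',) [ 0.6378 -0.0152  0.1285]
top clip0 -0.081 8 [1.0434 1.6589] [1.5732 1.7564]
top clip0 -0.027 8 [-0.8275  3.4986] [0.8273 1.3103]
top clip0 0.027 7 [1.7702 0.4851] [1.4141 1.2693]
top clip0 0.081 8 [0.2365 0.2184] [1.1872 1.0607]
top cradle0 -0.119 8 [-1.249 -0.675] [1.7493 1.1725]
top cradle0 0.117 7 [-0.9542  0.9871] [0.9523 1.0315]
top head -0.13 7 [1.1057 0.796 ] [1.3643 2.153 ]
top rack 0 8 [ 0.536  -4.1186] [1.0197 0.9068]
side clip0 -0.081 8 [ 1.3417 -1.5813] [1.0018 1.3379]
side clip0 -0.027 8 [-3.1133  0.7428] [1.2359 1.2804]
side clip0 0.027 7 [-0.4061 -2.3518] [1.0416 0.7461]
side clip0 0.081 8 [ 0.773  -1.3832] [1.408  0.2619]
side cradle0 -0.119 7 [-0.123  -0.3336] [1.3559 1.6025]
side cradle0 0.117 8 [ 0.187  -3.3044] [1.2439 1.4483]
side head -0.13 8 [ 2.0299 -0.0377] [2.5629 1.8405]
side rack 0 7 [0.3621 1.1284] [0.7791 1.1898]
top 0.53 [0.6065 0.1299 0.148 ]
top 0.49 [0.6077 0.1267 0.148 ]
top 0.68 [0.6086 0.1307 0.148 ]
side 0.93 [0.6175 0.134  0.148 ]
side 0.64 [0.6129 0.1285 0.148 ]
side 0.96 [0.6218 0.1382 0.148 ]
```

```bash
python3 - <<'E'
from ov import *
t,s=snap('top'),snap('side')
for d in (t,s):
    c=d['img']; n='top' if d is t else 'side'
    d['img']=np.mean([env.camera(n)['img'] for _ in range(5)],0).astype(np.uint8)
F=rect(-.032,.032,-.16,.226,.010,'acd')+rect(-.032,.032,-.16,.226,0,'d')
for k in((t,s),(t,),(s,)): print(fit(list(k),F,(.635,-.017,.133),.006,.02), fit(list(k),F+rect(.0,.032,.15,.226,.01,'b'),(.635,-.017,.133),.006,.02))
CH=sum([rect(-.006,.004,y,y,.034,'a') for y in(-.054,0,.054)],[])
for x in(.632,.636):
  I=[(F+CH,(x,-.017,.133),(0,0,255))]
  a=draw(t,I,(180,145,330,210),4,'');b=draw(s,I,(225,185,355,270),4,'')
  b=np.pad(b,((0,0),(0,a.shape[1]-b.shape[1]),(0,0)))
  cv2.imwrite('pics/f%d.png'%(x*1000),np.vstack([a,b]))
E
```

```text
(array([ 0.6368, -0.0226,  0.1281]), np.float64(5427.6)) (array([ 0.6368, -0.0227,  0.1298]), np.float64(5511.9))
(array([ 0.6296, -0.0225,  0.1279]), np.float64(1715.1)) (array([ 0.6296, -0.0225,  0.1274]), np.float64(1922.6))
(array([ 0.6349, -0.0068,  0.1293]), np.float64(3715.4)) (array([ 0.6349, -0.0068,  0.1293]), np.float64(3782.9))
```

View pics/f636.png

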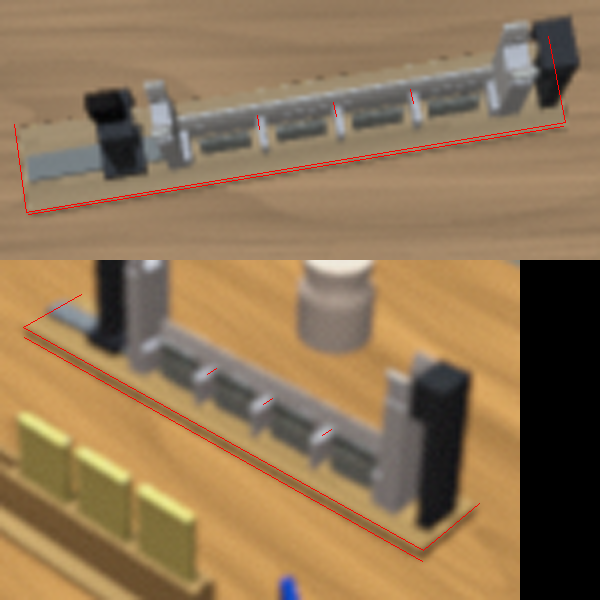

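Emit:
drive_tool:
  targets: [0,0.0127,-0.0375,0,-0.585,0,0.0127,-0.0375,0,-0.585,0,0.0127,-0.0375,0,-0.585,0,0.0127,-0.0375,0,-0.585,0,0.0127,-0.0375,0,-0.585,0,0.0127,-0.0375,0,-0.585,0,0.0127,-0.0375,0,-0.585,0,0.0127,-0.0375,0,-0.585,0,0.0127,-0.0375,0,-0.585,0,0.0127,-0.0375,0,-0.585,0,0.0127,-0.0375,0,-0.585,0,0.0127,-0.0375,0,-0.585,0,0.0127,-0.0375,0,-0.585,0,0.0127,-0.0375,0,-0.585,0,0.0127,-0.0375,0,-0.585,0,0.0127,-0.0375,0,-0.585,0,0.0127,-0.0375,0,-0.585,0.4,0,0,0,0,0.4,0,0,0,0]
  squeeze: 30

```text
clock: 8.98
tool_pos: [0.4576, -0.0629, 0.2313]
orientation: [[-0.128, 0.992, -0.0], [0.992, 0.128, 0.0], [0.0, -0.0, -1.0]]
force: [-0.2, -0.3, -0.6]
finger_gap: 0.0637
finger_force: 0.0
```

Emit:
drive_tool:
  targets: [0.4,-0.0005,0.0025,-0.035,0,0.4,0,0,-0.035,0,0.4,0,0,-0.035,0,0.4,0,0,-0.035,0,0.4,0,0,-0.02,0,0.4,0,0,-0.017,0,0.5,0,0,0,0,0.6,0,0,0,0,0.65,0,0,0,0,0.7,0,0,0,0,0.75,0,0,0,0,0.8,0,0,0,0]

```text
clock: 9.98
tool_pos: [0.4579, -0.0588, 0.0555]
orientation: [[-0.132, 0.991, 0.002], [0.991, 0.132, -0.001], [-0.001, 0.002, -1.0]]
force: [-0.4, 0.2, -0.6]
finger_gap: 0.017
finger_force: 0.0
```

```bash
python3 - <<'E'
from ov import *
t,s=snap('top'),snap('side')
a=draw(s,[],(205,155,355,290),4,'');cv2.imwrite('pics/g.png',a)
x=env.sense();print(x['finger_gap'],x['force'],x['tool_pos'])
E
```

```text
0.017090053534356154 [ 0.61845889 -0.81574933  0.85742788] [ 0.45745078 -0.05873553  0.05503611]
```

View pics/g.png

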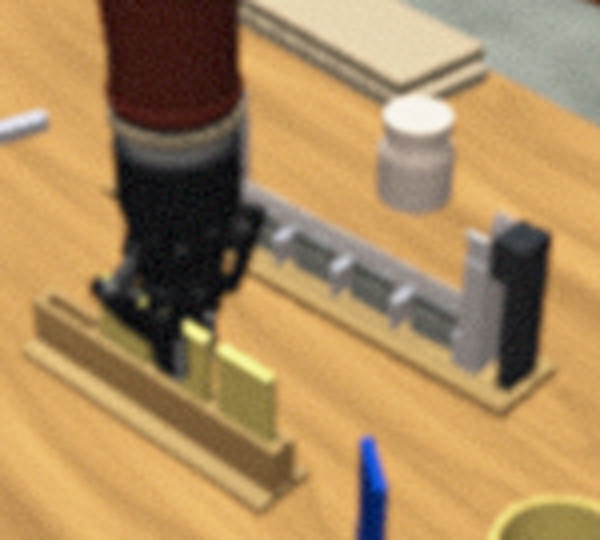

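Emit:
drive_tool:
  targets: [0.83,0,0,0,0,0.86,0,0,0,0,0.89,0,0,0,0,0.92,0,0,0,0,1,0,0,0,0,1,0,0,0,0,1,0,0,0,0]
  squeeze: 40

```text
clock: 10.67
tool_pos: [0.457, -0.0586, 0.0543]
orientation: [[-0.132, 0.991, 0.0], [0.991, 0.132, -0.0], [-0.0, 0.0, -1.0]]
force: [0.1, 0.5, 0.8]
finger_gap: 0.0076
finger_force: 39.2
```

Emit:
drive_tool:
  targets: [1,0,0,0.003,0,1,0,0,0.004,0,1,0,0,0.006,0,1,0,0,0.008,0,1,0,0,0.01,0,1,0,0,0.01,0,1,0,0,0.012,0,1,0,0,0.015,0,1,0,0,0.015,0,1,0,0,0.015,0,1,0,0,0,0]

```text
clock: 11.58
tool_pos: [0.4594, -0.0593, 0.1566]
orientation: [[-0.132, 0.991, 0.007], [0.991, 0.132, -0.002], [-0.003, 0.006, -1.0]]
force: [1.4, -0.2, -0.2]
finger_gap: 0.0075
finger_force: 39.1
```

```bash
python3 - <<'E'
from ov import *
t,s=snap('top'),snap('side')
T1=sum([rect(-.004,.004,y-.022,y+.022,.091) for y in(-.081,.027)],[])
print(fit([t,s],STAND+T1,(.4535,-.033,.132),.008,.04),fit([t],T1,(.4535,-.033,.132),.008,.04))
a=draw(s,[],(205,125,355,275),4,'');cv2.imwrite('pics/g2.png',a)
x=env.sense();print(x['finger_gap'],x['force'],x['tool_pos'])
E
```

```text
(array([ 0.4522, -0.0393,  0.1309]), np.float64(5616.1)) (array([ 0.454 , -0.0432,  0.088 ]), np.float64(926.4))
0.007546833696132321 [ 0.55932476  0.64924962 -1.27189425] [ 0.45758906 -0.0587781   0.15332531]
```

View pics/g2.png

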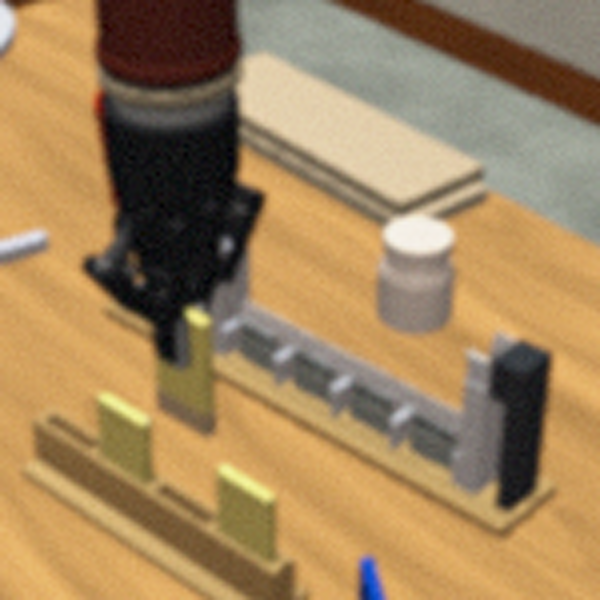

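```bash
python3 - <<'E'
from ov import *
from net import collect,solve
np.set_printoptions(precision=4,suppress=True)
x=env.sense();p=x['tool_pos'];print(p)
zb=p[2]-.0483
d=dict(env.camera('side')); d['img']=np.mean([env.camera('side')['img'] for _ in range(5)],0).astype(np.uint8)
S=rect(-.004,.004,-.022,.022,zb,'ad')+[((-.004,y,zb+.003),(-.004,y,zb+.03)) for y in(-.022,)]+[((.004,-.022,zb+.003),(.004,-.022,zb+.08))]
best=sorted(((score([d],S,(p[0]+i,p[1]+j,.132),1.0),i*1e3,j*1e3) for i in np.arange(-.004,.0041,.001) for j in np.arange(-.008,.0081,.0005)),reverse=True)[:6]
print(np.array(best))
pt={'tile0':[(0,0,zb)]}
for c in('side','top'):
    o=collect(4,(p[0],p[1],.132),pt,(c,),8)
    print(c,len(o),np.array([ray(q[0],q[2],zb)[:2]-p[:2] for q in o])*1e3)
E
```

```text
[ 0.4576 -0.0588  0.1533]
[[731.4775   3.       1.    ]
 [729.8206   3.       1.5   ]
 [728.8219   3.       0.5   ]
 [727.1678   2.       0.    ]
 [724.893    2.       0.5   ]
 [724.0262   2.      -0.5   ]]
side 3 [[-4.0219 -0.3519]
 [-4.7327  0.7562]
 [ 1.6033 -1.9357]]
top 0 []
```

Emit:
drive_tool:
  targets: [1,0.015,0.001,0,0,1,0.03,0.0025,0,0,1,0.03,0.0025,0,0,1,0.03,0.0025,0,0,1,0.03,0.0025,0,0,1,0.03,0.0025,0,0,1,0.0155,0.0005,-0.01,0,1,0,0,-0.02,0,1,0,0,-0.01,0,1,0,0,-0.008,0,1,0,0,0,0]

```text
clock: 13.7
tool_pos: [0.6352, -0.0442, 0.1015]
orientation: [[-0.132, 0.991, -0.005], [0.991, 0.132, 0.001], [0.002, -0.005, -1.0]]
force: [0.0, -0.7, -1.2]
finger_gap: 0.0078
finger_force: 39.3
```

```bash
python3 - <<'E'
from ov import *
d=snap('side')
x=env.sense();print(x['finger_gap'],x['force'],x['tool_pos'])
a=draw(d,[],(240,170,340,265),6,'');cv2.imwrite('pics/g3.png',a)
E
```

```text
0.007806125621986963 [-0.01697621 -0.69998339 -0.62527872] [ 0.63602785 -0.04443597  0.1030338 ]
```

View pics/g3.png

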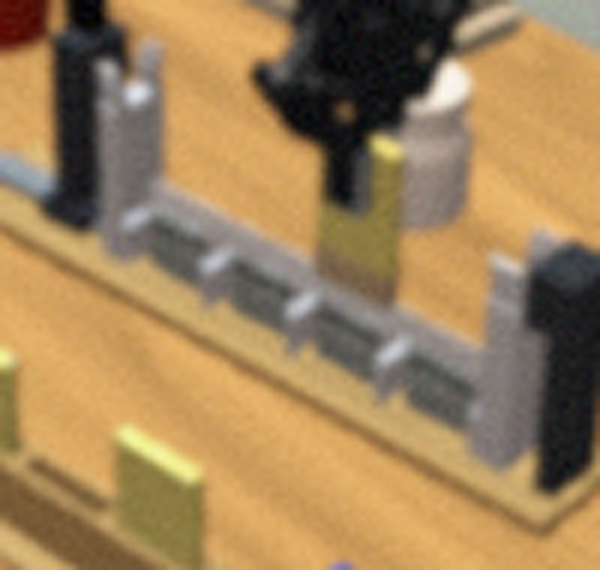

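Emit:
drive_tool:
  targets: [1,0.001,0,-0.005,0,1,0,0,-0.005,0,1,0,0,-0.005,0,1,0,0,-0.004,0,1,0,0,-0.004,0,1,0,0,0,0]

```text
clock: 14.25
tool_pos: [0.6362, -0.0451, 0.0809]
orientation: [[-0.132, 0.991, -0.005], [0.991, 0.132, -0.001], [-0.0, -0.005, -1.0]]
force: [-7.9, -1.8, 3.6]
finger_gap: 0.0075
finger_force: 40.7
```

Emit:
drive_tool:
  targets: [1,-0.0015,0,0,0,1,-0.0015,0,0,0,1,0,0,0,0]

```text
clock: 14.5
tool_pos: [0.6355, -0.0449, 0.0813]
orientation: [[-0.132, 0.991, 0.001], [0.991, 0.132, -0.0], [-0.0, 0.001, -1.0]]
force: [-0.5, -2.2, -2.0]
finger_gap: 0.0077
finger_force: 40.0
```

Emit:
drive_tool:
  targets: [1,0,0,-0.004,0,1,0,0,-0.004,0,1,0,0,-0.004,0,1,0,0,0,0]

```text
clock: 14.83
tool_pos: [0.6355, -0.0446, 0.0696]
orientation: [[-0.132, 0.991, 0.0], [0.991, 0.132, -0.0], [-0.0, 0.0, -1.0]]
force: [-3.0, -0.2, 1.8]
finger_gap: 0.0078
finger_force: 40.6
```

Emit:
drive_tool:
  targets: [1,0,0,-0.004,0,1,0,0,-0.004,0,1,0,0,-0.003,0,1,0,0,0,0,1,0,0,0,0]

```text
clock: 15.25
tool_pos: [0.6355, -0.0445, 0.0584]
orientation: [[-0.132, 0.991, -0.0], [0.991, 0.132, 0.0], [0.0, -0.0, -1.0]]
force: [-2.8, -0.7, 2.4]
finger_gap: 0.0072
finger_force: 40.6
```

Emit:
drive_tool:
  targets: [1,0,0,-0.001,0,1,0,0,-0.001,0,1,0,0,0,0]

```text
clock: 15.5
tool_pos: [0.6356, -0.0445, 0.0583]
orientation: [[-0.132, 0.991, -0.0], [0.991, 0.132, -0.0], [-0.0, -0.0, -1.0]]
force: [-8.9, -0.4, 13.1]
finger_gap: 0.0078
finger_force: 42.5
```

Emit:
drive_tool:
  targets: [0.8,0,0,0.002,0,0.6,0,0,0,0,0.6,0,0,0,0,0.6,0,0,0.02,0,0.6,0,0,0.04,0,0.6,0,0,0.04,0,0.6,-0.0285,-0.0113,0,0,0.6,-0.0285,-0.0113,0,0,0.6,-0.0285,-0.0113,0,0,0.6,-0.0285,-0.0113,0,0,0.6,-0.0285,-0.0113,0,0,0.6,-0.0285,-0.0113,0,0,0.6,0,0,0,0,0.6,0,0,0,0]

```text
clock: 16.67
tool_pos: [0.4637, -0.1127, 0.1582]
orientation: [[-0.13, 0.991, 0.001], [0.991, 0.13, 0.0], [-0.0, 0.001, -1.0]]
force: [0.2, -0.1, 0.4]
finger_gap: 0.034
finger_force: 0.0
```

```bash
python3 - <<'E'
from ov import *
d=snap('side')
x=env.sense();print(x['finger_gap'],x['force'],x['tool_pos'])
a=draw(d,[],(215,170,340,270),6,'');cv2.imwrite('pics/g4.png',a)
E
```

```text
0.034317749438365935 [-0.16301475  0.08088167  0.99677698] [ 0.46477029 -0.11261228  0.1585626 ]
```

View pics/g4.png

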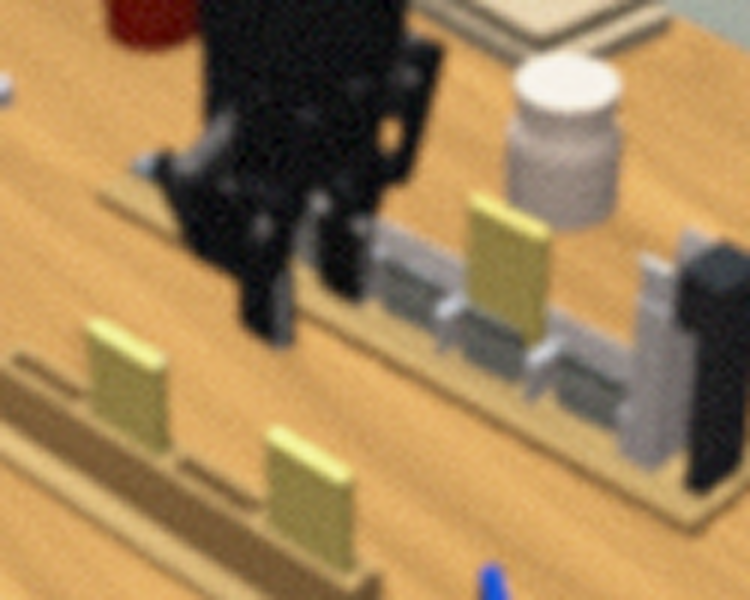

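Emit:
drive_tool:
  targets: [0.6,0,0,-0.035,0,0.6,0,0,-0.03,0,0.6,0,0,-0.02,0,0.6,0,0,-0.012,0,0.6,0,0,-0.007,0,0.7,0,0,0,0,0.8,0,0,0,0,0.83,0,0,0,0,0.86,0,0,0,0,0.89,0,0,0,0,0.92,0,0,0,0,1,0,0,0,0,1,0,0,0,0,1,0,0,0,0]

```text
clock: 17.88
tool_pos: [0.4652, -0.1127, 0.0553]
orientation: [[-0.132, 0.991, 0.002], [0.991, 0.132, -0.001], [-0.001, 0.002, -1.0]]
force: [-0.7, 1.0, 6.4]
finger_gap: 0.0075
finger_force: 39.9
```

Emit:
drive_tool:
  targets: [1,0,0,0.003,0,1,0,0,0.004,0,1,0,0,0.006,0,1,0,0,0.008,0,1,0,0,0.01,0,1,0,0,0.01,0,1,0,0,0.012,0,1,0,0,0.015,0,1,0,0,0.015,0,1,0,0,0.015,0,1,0,0,0,0,1,0,0,0,0]

```text
clock: 18.88
tool_pos: [0.4653, -0.1127, 0.1537]
orientation: [[-0.132, 0.991, 0.003], [0.991, 0.132, -0.001], [-0.002, 0.003, -1.0]]
force: [-0.3, 0.5, -1.7]
finger_gap: 0.0077
finger_force: 39.0
```

```bash
python3 - <<'E'
from ov import *
x=env.sense();print(x['finger_gap'],x['force'],x['tool_pos'])
p=x['tool_pos'];zb=p[2]-.0493
d=dict(env.camera('side')); d['img']=np.mean([env.camera('side')['img'] for _ in range(5)],0).astype(np.uint8)
S=rect(-.004,.004,-.022,.022,zb,'ad')+[((-.004,-.022,zb+.003),(-.004,-.022,zb+.03))]+[((.004,-.022,zb+.003),(.004,-.022,zb+.08))]
print(np.array(sorted(((score([d],S,(p[0]+i,p[1]+j,.132),1.0),i*1e3,j*1e3) for i in np.arange(-.004,.0041,.001) for j in np.arange(-.008,.0081,.0005)),reverse=True)[:5]).round(1))
a=draw(d,[],(220,150,345,290),4,'');cv2.imwrite('pics/g5.png',a)
E
```

```text
0.007700963772320498 [-0.28975893  0.46472675 -1.66954583] [ 0.46530998 -0.11274731  0.15371039]
[[829.2   2.    2.5]
 [824.7   2.    2. ]
 [823.7   1.    1.5]
 [819.3   2.    1.5]
 [818.3   1.    1. ]]
```

View pics/g5.png

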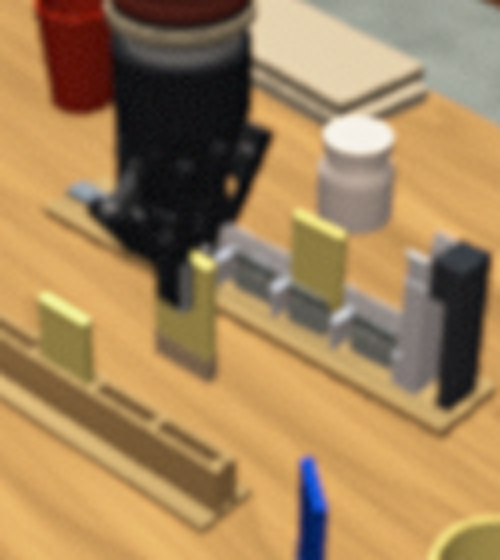

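Emit:
drive_tool:
  targets: [1,0.015,0.001,0,0,1,0.03,0.0025,0,0,1,0.03,0.0025,0,0,1,0.03,0.0025,0,0,1,0.03,0.0025,0,0,1,0.03,0.0025,0,0,1,0.0115,0.0,-0.01,0,1,0,0,-0.02,0,1,0,0,-0.01,0,1,0,0,-0.008,0,1,0,0,0,0,1,0,0,0,0]

```text
clock: 20.18
tool_pos: [0.6401, -0.0988, 0.1037]
orientation: [[-0.132, 0.991, -0.002], [0.991, 0.132, 0.0], [0.001, -0.002, -1.0]]
force: [0.5, -1.0, 0.1]
finger_gap: 0.0077
finger_force: 39.3
```

Emit:
drive_tool:
  targets: [1,0.001,0,-0.005,0,1,0,0,-0.005,0,1,0,0,-0.005,0,1,0,0,-0.004,0,1,0,0,-0.004,0,1,0,0,0,0,1,0,0,0,0]

```text
clock: 20.77
tool_pos: [0.6423, -0.0989, 0.0812]
orientation: [[-0.132, 0.991, 0.001], [0.991, 0.132, -0.0], [-0.0, 0.001, -1.0]]
force: [2.4, -0.4, -1.9]
finger_gap: 0.0075
finger_force: 39.2
```

Emit:
drive_tool:
  targets: [1,0,0,-0.004,0,1,0,0,-0.004,0,1,0,0,-0.004,0,1,0,0,-0.004,0,1,0,0,-0.003,0,1,0,0,-0.001,0,1,0,0,0,0]

```text
clock: 21.35
tool_pos: [0.6423, -0.0989, 0.0611]
orientation: [[-0.132, 0.991, 0.001], [0.991, 0.132, -0.0], [-0.0, 0.001, -1.0]]
force: [2.7, -1.0, 0.4]
finger_gap: 0.0075
finger_force: 39.4
```

Emit:
drive_tool:
  targets: [1,0,0,-0.001,0,1,0,0,-0.001,0,1,0,0,-0.001,0,1,0,0,-0.001,0,1,0,0,0,0]

```text
clock: 21.77
tool_pos: [0.6425, -0.0989, 0.0593]
orientation: [[-0.132, 0.991, 0.001], [0.991, 0.132, -0.0], [-0.0, 0.001, -1.0]]
force: [-2.4, 2.6, 12.6]
finger_gap: 0.0078
finger_force: 41.5
```

Emit:
drive_tool:
  targets: [0.8,0,0,0.003,0,0.6,0,0,0,0,0.6,0,0,0,0,0.6,0,0,0.02,0,0.6,0,0,0.04,0,0.6,0,0,0.04,0,0.6,-0.0275,0.0133,0,0,0.6,-0.0275,0.0133,0,0,0.6,-0.0275,0.0133,0,0,0.6,-0.0275,0.0133,0,0,0.6,-0.0275,0.0133,0,0,0.6,-0.0275,0.0133,0,0,0.6,-0.0275,0.0133,0,0,0.6,0,0,0,0,0.6,0,0,0,0]

```text
clock: 23.02
tool_pos: [0.4481, -0.0052, 0.1597]
orientation: [[-0.133, 0.991, -0.001], [0.991, 0.133, -0.0], [0.0, -0.001, -1.0]]
force: [0.0, -0.1, 0.5]
finger_gap: 0.0344
finger_force: 0.0
```

```bash
python3 - <<'E'
from ov import *
x=env.sense();print(x['finger_gap'],x['force'],x['tool_pos'])
d=dict(env.camera('side')); d['img']=np.mean([env.camera('side')['img'] for _ in range(5)],0).astype(np.uint8)
def loc(z,c,yaw,what):
    S=rect(-.004,.004,-.022,.022,z+.085)+[((x,-.022,z+.04),(x,-.022,z+.085)) for x in(-.004,.004)]
    r=max((score([d],S,(c[0]+i,c[1]+j,yaw),1.0),c[0]+i,c[1]+j) for i in np.arange(-.008,.0081,.001) for j in np.arange(-.01,.0101,.001))
    print(what,np.round(r,4))
loc(.006,(.450,-.0055),.132,'t3'); loc(.01,(.6355,-.0445),.132,'clip1'); loc(.01,(.6425,-.0989),.132,'clip0')
E
```

```text
0.03435498769941303 [ 0.03674559 -0.05336932  0.5495991 ] [ 0.44812361 -0.00518782  0.15969013]
t3 [ 9.058269e+02  4.530000e-01 -5.500000e-03]
clip1 [ 7.437917e+02  6.395000e-01 -4.350000e-02]
clip0 [ 8.155053e+02  6.465000e-01 -9.390000e-02]
```

Emit:
drive_tool:
  targets: [0.6,0.002,-0.001,-0.035,0,0.6,0,0,-0.03,0,0.6,0,0,-0.02,0,0.6,0,0,-0.012,0,0.6,0,0,-0.008,0,0.7,0,0,0,0,0.8,0,0,0,0,0.83,0,0,0,0,0.86,0,0,0,0,0.89,0,0,0,0,0.92,0,0,0,0,1,0,0,0,0,1,0,0,0,0,1,0,0,0,0]

```text
clock: 24.48
tool_pos: [0.4521, -0.0069, 0.0562]
orientation: [[-0.132, 0.991, 0.001], [0.991, 0.132, -0.0], [-0.001, 0.001, -1.0]]
force: [-0.9, -1.1, 6.7]
finger_gap: 0.0075
finger_force: 40.0
```

Emit:
drive_tool:
  targets: [1,0,0,0.003,0,1,0,0,0.004,0,1,0,0,0.006,0,1,0,0,0.008,0,1,0,0,0.01,0,1,0,0,0.01,0,1,0,0,0.012,0,1,0,0,0.015,0,1,0,0,0.015,0,1,0,0,0.015,0,1,0,0,0,0,1,0,0,0,0]

```text
clock: 25.48
tool_pos: [0.4524, -0.0069, 0.1547]
orientation: [[-0.132, 0.991, 0.003], [0.991, 0.132, -0.001], [-0.001, 0.003, -1.0]]
force: [0.3, 0.4, -0.5]
finger_gap: 0.008
finger_force: 39.1
```

```bash
python3 - <<'E'
from ov import *
x=env.sense();print(x['finger_gap'],x['force'],x['tool_pos'])
p=x['tool_pos'];zb=p[2]-.0502
d=dict(env.camera('side')); d['img']=np.mean([env.camera('side')['img'] for _ in range(5)],0).astype(np.uint8)
S=rect(-.004,.004,-.022,.022,zb,'ad')+[((-.004,-.022,zb+.003),(-.004,-.022,zb+.03))]+[((.004,-.022,zb+.003),(.004,-.022,zb+.08))]
print(np.array(sorted(((score([d],S,(p[0]+i,p[1]+j,.132),1.0),i*1e3,j*1e3) for i in np.arange(-.004,.0041,.001) for j in np.arange(-.008,.0081,.0005)),reverse=True)[:5]).round(1))
p=(.4535,-.033,.132)
t=snap('top');print('stand',fit([t,d],STAND,p,.008,.03))
for c in('top','side'):
    dd=snap(c);[print(c,o['p'],ray(dd,o['centre'],0)) for o in env.tip_of(c,'bar')[:3]]
E
```

```text
0.007988898778149256 [ 0.28370389  0.40516282 -0.47873418] [ 0.45237361 -0.00692681  0.15467474]
[[768.3   2.    3. ]
 [765.9   2.    2.5]
 [764.8   2.    3.5]
 [759.4   3.    4. ]
 [758.1   2.    2. ]]
stand (array([ 0.4527, -0.0309,  0.1374]), np.float64(4316.5))
side 0.84 [0.45615095 0.3432435  0.        ]
```

Emit:
drive_tool:
  targets: [1,0.015,0.001,0,0,1,0.03,0.0025,0,0,1,0.03,0.0025,0,0,1,0.03,0.0025,0,0,1,0.03,0.0025,0,0,1,0.03,0.0025,0,0,1,0.0115,0.0005,-0.01,0,1,0,0,-0.02,0,1,0,0,-0.01,0,1,0,0,-0.008,0,1,0,0,0,0,1,0,0,0,0]

```text
clock: 27.03
tool_pos: [0.6272, 0.0072, 0.1049]
orientation: [[-0.132, 0.991, -0.001], [0.991, 0.132, 0.0], [0.0, -0.001, -1.0]]
force: [0.9, -0.6, -0.6]
finger_gap: 0.0076
finger_force: 39.3
```

Emit:
drive_tool:
  targets: [1,0.0005,0,-0.005,0,1,0,0,-0.005,0,1,0,0,-0.005,0,1,0,0,-0.004,0,1,0,0,-0.004,0,1,0,0,0,0,1,0,0,0,0]

```text
clock: 27.62
tool_pos: [0.6284, 0.0072, 0.0819]
orientation: [[-0.132, 0.991, -0.0], [0.991, 0.132, 0.0], [0.0, -0.0, -1.0]]
force: [1.2, -0.3, -1.3]
finger_gap: 0.0071
finger_force: 39.1
```

Emit:
drive_tool:
  targets: [1,0,0,-0.004,0,1,0,0,-0.004,0,1,0,0,-0.004,0,1,0,0,-0.004,0,1,0,0,-0.003,0,1,0,0,-0.001,0,1,0,0,-0.001,0,1,0,0,-0.001,0,1,0,0,0,0]

```text
clock: 28.37
tool_pos: [0.6286, 0.0071, 0.0609]
orientation: [[-0.132, 0.991, 0.0], [0.991, 0.132, -0.0], [-0.0, 0.0, -1.0]]
force: [-3.1, -0.2, 4.0]
finger_gap: 0.0077
finger_force: 40.1
```

Emit:
drive_tool:
  targets: [1,0,0,-0.001,0,1,0,0,-0.001,0,1,0,0,0,0]

```text
clock: 28.62
tool_pos: [0.6286, 0.0071, 0.0602]
orientation: [[-0.132, 0.991, -0.0], [0.991, 0.132, -0.0], [-0.0, -0.0, -1.0]]
force: [-7.2, -0.6, 13.2]
finger_gap: 0.0075
finger_force: 41.4
```

Emit:
drive_tool:
  targets: [0.8,0,0,0.003,0,0.6,0,0,0,0,0.6,0,0,0,0,0.6,0,0,0.03,0,0.5,0,0,0.04,0,0.5,0,0,0.04,0,0.5,0,0,0.04,0,0.5,-0.004,0.031,0,0,0.5,-0.004,0.031,0,0,0.5,-0.004,0.031,0,0,0.5,-0.004,0.031,0,0,0.5,0,0,0,0,0.5,0,0,0,0]

```text
clock: 29.7
tool_pos: [0.612, 0.1329, 0.2108]
orientation: [[-0.135, 0.991, -0.0], [0.991, 0.135, -0.0], [0.0, -0.0, -1.0]]
force: [0.0, -0.7, 0.2]
finger_gap: 0.0428
finger_force: 0.0
```

```bash
python3 - <<'E'
from ov import *
x=env.sense();print(x['finger_gap'],x['force'],x['tool_pos'])
d=snap('side');t=snap('top')
a=draw(d,[],(205,135,335,235),4,'');b=draw(t,[],(170,140,300,190),4,'');
cv2.imwrite('pics/g6.png',np.vstack([a,b]))
E
```

```text
0.04282686746214342 [ 0.02724949 -0.73272706  0.16554249] [0.61200232 0.13294871 0.21081388]
```

View pics/g6.png

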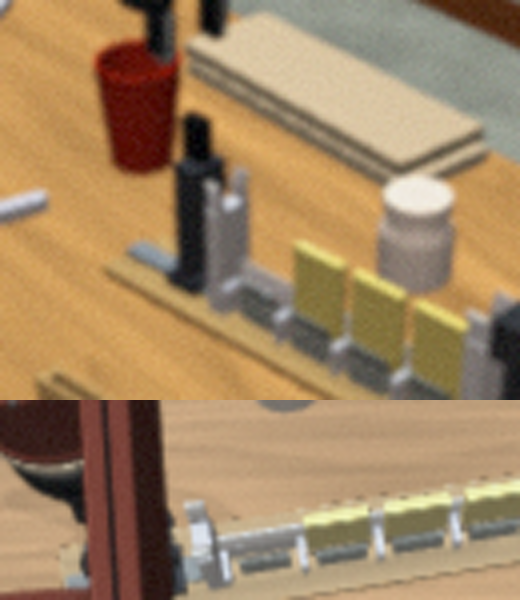

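```bash
python3 - <<'E'
from ov import *
d=snap('side')
print(proj(d,(.612,.133,.21)), [ (v,proj(d,(.632-.1306*v,-.0177+.9914*v,.16)).round(1)) for v in(.138,.144,.15,.156)])
S=lambda z:rect(-.007,.007,-.011,.011,.160,'abd')+[((x,-.011,.128),(x,-.011,.16)) for x in(-.007,.007)]+[((-.007,.011,.128),(-.007,.011,.16))]
for dx in(0,.002,.004): print(max((score([d],S(0),(.632+dx-.1306*v,-.0165+.9914*v,.132),1.),round(v,3)) for v in np.arange(.135,.2,.001)))
E
```

```text
[251.24124708 148.57979341] [(0.138, array([255.3, 165.7])), (0.144, array([253.8, 165. ])), (0.15, array([252.3, 164.3])), (0.156, array([250.9, 163.6]))]
(np.float64(1002.7728550844403), np.float64(0.15))
(np.float64(1047.9288019778678), np.float64(0.152))
(np.float64(1064.8613018495034), np.float64(0.154))
```

Emit:
drive_tool:
  targets: [0.5,0.0005,-0.002,-0.03,0,0.5,0,0,-0.03,0,0.5,0,0,-0.02,0,0.6,0,0,0,0,0.7,0,0,0,0,0.75,0,0,0,0,0.8,0,0,0,0,0.84,0,0,0,0,0.88,0,0,0,0,0.92,0,0,0,0]

```text
clock: 30.68
tool_pos: [0.6124, 0.1286, 0.1334]
orientation: [[-0.132, 0.991, -0.001], [0.991, 0.132, -0.001], [-0.001, -0.001, -1.0]]
force: [-7.7, -2.9, 5.4]
finger_gap: 0.0131
finger_force: 40.2
```

Emit:
drive_tool:
  targets: [1,-0.0015,0.005,0,0,1,-0.00065,0.005,0,0,1,-0.00065,0.005,0,0,1,-0.00065,0.005,0,0,1,-0.00065,0.005,0,0,1,-0.00065,0.005,0,0,1,-0.00065,0.005,0,0,1,0,0,0,0]

```text
clock: 31.35
tool_pos: [0.6076, 0.1648, 0.1334]
orientation: [[-0.133, 0.991, 0.001], [0.991, 0.133, 0.0], [-0.0, 0.001, -1.0]]
force: [-5.7, -0.3, 5.2]
finger_gap: 0.0131
finger_force: 40.3
```

Emit:
drive_tool:
  targets: [1,-0.0005,0.003,0,0,1,-0.0005,0.003,0,0,1,-0.0003,0.002,0,0,1,0,0,0,0]

```text
clock: 31.68
tool_pos: [0.6066, 0.1723, 0.1334]
orientation: [[-0.132, 0.991, 0.001], [0.991, 0.132, -0.0], [-0.0, 0.001, -1.0]]
force: [-5.7, -0.8, 5.9]
finger_gap: 0.0134
finger_force: 40.4
```

Emit:
drive_tool:
  targets: [1,-0.0003,0.002,0,0,1,-0.0003,0.002,0,0,1,0,0,0,0]

```text
clock: 31.93
tool_pos: [0.6061, 0.1761, 0.1334]
orientation: [[-0.132, 0.991, 0.001], [0.991, 0.132, -0.0], [-0.0, 0.001, -1.0]]
force: [-4.8, -1.4, 4.7]
finger_gap: 0.0129
finger_force: 40.4
```

Emit:
drive_tool:
  targets: [1,-0.0003,0.002,0,0,1,-0.0003,0.002,0,0,1,0,0,0,0]

```text
clock: 32.18
tool_pos: [0.606, 0.1769, 0.1334]
orientation: [[-0.132, 0.991, 0.002], [0.991, 0.132, -0.005], [-0.006, 0.001, -1.0]]
force: [-4.8, -13.6, 7.3]
finger_gap: 0.0134
finger_force: 40.5
```

Emit:
drive_tool:
  targets: [0.9,0.0005,-0.004,0,0,0.7,0,0,0,0,0.5,0,0,0,0,0.4,0,0,0,0,0.4,0,0,0.04,0,0.4,0,0,0.04,0,0.4,-0.02,0,0.02,0,0.4,-0.02,0,0,0,0.4,0,0,0,0]

```text
clock: 32.93
tool_pos: [0.5646, 0.1772, 0.2339]
orientation: [[-0.133, 0.991, 0.003], [0.991, 0.133, 0.001], [0.001, 0.003, -1.0]]
force: [1.0, 0.3, -1.0]
finger_gap: 0.0514
finger_force: 0.0
```

```bash
python3 - <<'E'
from ov import *
x=env.sense();print(x['finger_gap'],x['force'],x['tool_pos'])
t,s=snap('top'),snap('side')
for c,d in(('top',t),('side',s)):
    [print(c,o['p'],ray(d,o['centre'],0)) for o in env.tip_of(c,'bar')[:3]]
p=(.454,.339,1.41)
print(fit([t,s],BAR,p,.03,.2),fit([t],BAR,p,.03,.2),fit([s],BAR,p,.03,.2))
p=fit([t],BAR,p,.03,.2)[0]
a=draw(t,[(BAR,p,(0,0,255))],(90,160,230,300),3,'');b=draw(s,[(BAR,p,(0,0,255))],(60,140,240,270),3,'')[:420]
a=np.pad(a,((0,0),(0,0),(0,0)));b=cv2.resize(b,(370,267));b=np.pad(b,((0,a.shape[0]-267),(0,0),(0,0)))
cv2.imwrite('pics/g7.png',np.hstack([a,b]))
E
```

```text
0.051361665001620815 [ 1.0071029   0.27543125 -0.97063899] [0.56457539 0.17716987 0.23391119]
side 0.87 [0.45950406 0.30278371 0.        ]
(array([0.4471, 0.3002, 1.3963]), np.float64(5133.4)) (array([0.4682, 0.2835, 1.5863]), np.float64(1549.5)) (array([0.45  , 0.3014, 1.4128]), np.float64(4129.0))
```

View pics/g7.png

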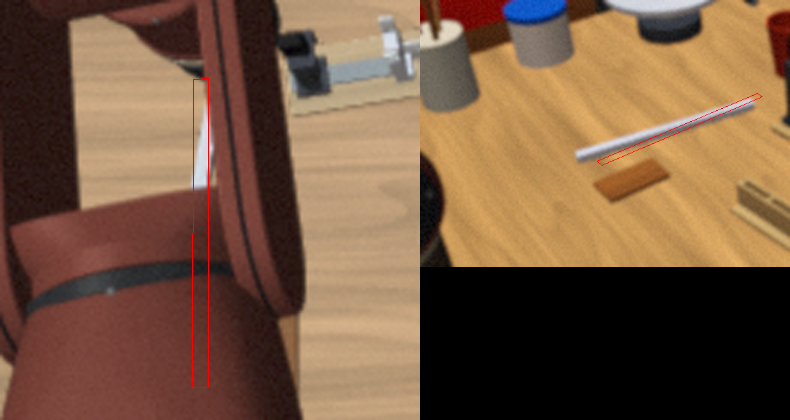

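Emit:
drive_tool:
  targets: [0.4,-0.01,-0.035,0,0,0.4,-0.01,-0.035,0,0,0.4,-0.01,-0.035,0,0,0.4,-0.01,-0.035,0,0,0.4,-0.01,-0.035,0,0,0.4,-0.01,-0.035,0,0,0.4,0,-0.035,0,0,0.4,0,-0.035,0,0,0.4,0,0,0,0]

```text
clock: 33.88
tool_pos: [0.5055, -0.1096, 0.2307]
orientation: [[-0.127, 0.992, -0.001], [0.992, 0.127, -0.003], [-0.002, -0.001, -1.0]]
force: [-0.2, -0.4, -0.2]
finger_gap: 0.0509
finger_force: 0.0
```

```bash
python3 - <<'E'
from ov import *
x=env.sense();print(x['tool_pos'])
D=[]
for c in('top','side'):
    d=dict(env.camera(c));d['img']=np.mean([env.camera(c)['img'] for _ in range(4)],0).astype(np.uint8);D.append(d)
p=(.45,.301,1.40)
B2=BAR+rect(-.007,.007,-.142,.142,0,'d')
print(fit(D,BAR,p,.02,.12),fit(D[:1],BAR,p,.02,.12),fit(D[1:],BAR,p,.02,.12))
# centroid check in top: bright grey pixels
im=D[0]['img'].astype(int); hsv=cv2.cvtColor(D[0]['img'],cv2.COLOR_RGB2HSV)
m=((hsv[...,1]<60)&(hsv[...,2]>110)).astype(np.uint8); n,l,st,ce=cv2.connectedComponentsWithStats(m)
for i in range(1,n):
    if st[i,4]>40: print(st[i],ce[i],ray(D[0],ce[i],.012), cv2.minAreaRect(np.argwhere(l==i)[:,::-1].astype(np.float32)))
E
```

```text
[ 0.50549725 -0.10955192  0.23068225]
(array([0.448 , 0.2973, 1.4134]), np.float64(8486.8)) (array([0.4481, 0.2966, 1.4134]), np.float64(5146.6)) (array([0.4497, 0.3014, 1.4133]), np.float64(4188.8))
[    0     0   512   222 45783] [213.71166153  55.6333792 ] [1.00585227 0.11994282 0.012     ] ((255.5, 110.5), (221.0, 511.0), 90.0)
[459  90  25  22 427] [471.16627635 100.30210773] [ 0.83284454 -0.62664846  0.012     ] ((471.0, 100.5), (21.0, 24.0), 90.0)
[230 116  21  26 426] [239.61267606 127.75586854] [0.77454919 0.04698352 0.012     ] ((240.0, 128.5), (25.0, 20.0), 90.0)
[494 117  18  23 341] [503.62463343 127.69208211] [ 0.74620194 -0.70738684  0.012     ] ((502.5, 128.0), (22.0, 17.0), 90.0)
[452 122  25  23 458] [463.95633188 132.99126638] [ 0.73458754 -0.59350888  0.012     ] ((464.0, 133.0), (22.0, 24.0), 90.0)
[365 124  20  23  59] [379.3220339  134.22033898] [ 0.73989568 -0.35337839  0.012     ] ((376.8077087402344, 132.46151733398438), (26.07090950012207, 11.371355056762695), 56.3099365234375)
[356 126  16  20  96] [362.05208333 139.5625    ] [ 0.72574089 -0.30291878  0.012     ] ((361.043212890625, 137.3594512939453), (19.28737449645996, 12.321043014526367), 62.10273361206055)
[199 165  63  24 476] [224.82773109 177.99159664] [0.6265145  0.09220241 0.012     ] ((229.82925415039062, 175.57264709472656), (22.32673454284668, 62.24554443359375), 87.51044464111328)
[262 167   5  14  50] [264.06 173.04] [ 0.6370373  -0.01931177  0.012     ] ((264.0, 173.49998474121094), (13.152186393737793, 3.8183767795562744), 81.8698959350586)
[140 193  24 104 661] [151.88502269 245.24054463] [0.44334717 0.29635055 0.012     ] ((151.95594787597656, 244.75320434570312), (6.767977237701416, 104.7322998046875), 9.865806579589844)
[  0 319  23  41 675] [  9.67259259 338.50962963] [0.20815244 0.67207833 0.012     ] ((11.0, 339.0), (40.0, 22.0), 90.0)
```

Emit:
drive_tool:
  targets: [0.4,-0.0045,0.0313,0,0.944,0.4,-0.0045,0.0313,0,0.944,0.4,-0.0045,0.0313,0,0.944,0.4,-0.0045,0.0313,0,0.944,0.4,-0.0045,0.0313,0,0.944,0.4,-0.0045,0.0313,0,0.944,0.4,-0.0045,0.0313,0,0.944,0.4,-0.0045,0.0313,0,0.944,0.4,-0.0045,0.0313,0,0.944,0.4,-0.0045,0.0313,0,0.944,0.4,-0.0045,0.0313,0,0.944,0.4,-0.0045,0.0313,0,0.944,0.4,-0.0045,0.0313,0,0.944,0.5,0,0,0,0,0.5,0,0,0,0]

```text
clock: 35.63
tool_pos: [0.4462, 0.3048, 0.2312]
orientation: [[-0.989, 0.149, -0.0], [0.149, 0.989, -0.0], [0.0, -0.0, -1.0]]
force: [0.0, -0.3, -0.5]
finger_gap: 0.0429
finger_force: 0.0
```

Emit:
drive_tool:
  targets: [0.5,0.0008,-0.007,-0.04,0,0.5,0,0,-0.04,0,0.5,0,0,-0.04,0,0.5,0,0,-0.04,0,0.5,0,0,-0.03,0,0.5,0,0,-0.02,0,0.5,0,0,-0.01,0,0.5,0,0,-0.005,0,0.5,0,0,0,0,0.5,0,0,0,0]

```text
clock: 36.47
tool_pos: [0.4491, 0.2963, 0.0077]
orientation: [[-0.988, 0.153, 0.002], [0.153, 0.988, 0.001], [-0.002, 0.001, -1.0]]
force: [0.4, -0.6, 0.0]
finger_gap: 0.0427
finger_force: 0.0
```

Emit:
drive_tool:
  targets: [0.6,-0.001,0,-0.002,0,0.7,0,0,-0.001,0,0.75,0,0,0,0,0.8,0,0,0,0,0.85,0,0,0,0,0.9,0,0,0,0,1,0,0,0,0,1,0,0,0,0]
  squeeze: 50

```text
clock: 37.13
tool_pos: [0.4473, 0.2964, 0.0041]
orientation: [[-0.988, 0.152, 0.001], [0.152, 0.988, 0.0], [-0.001, 0.001, -1.0]]
force: [-1.7, -0.5, 6.2]
finger_gap: 0.0124
finger_force: 50.1
```

Emit:
drive_tool:
  targets: [1,0,0,0.005,0,1,0,0,0.015,0,1,0,0,0.03,0,1,0,0,0.035,0,1,0,0,0.035,0,1,0,0,0.035,0,1,0,0,0.035,0,1,0,0,0.03,0,1,0,0,0,0,1,0,0,0,0]

```text
clock: 37.97
tool_pos: [0.4479, 0.2966, 0.2255]
orientation: [[-0.988, 0.152, 0.004], [0.152, 0.988, 0.002], [-0.004, 0.002, -1.0]]
force: [-0.1, -0.8, -2.8]
finger_gap: 0.0124
finger_force: 49.3
```

Emit:
drive_tool:
  targets: [1,0.013,-0.021,0,-0.877,1,0.013,-0.021,0,-0.877,1,0.013,-0.021,0,-0.877,1,0.013,-0.021,0,-0.877,1,0.013,-0.021,0,-0.877,1,0.013,-0.021,0,-0.877,1,0.013,-0.021,0,-0.877,1,0.013,-0.021,0,-0.877,1,0.013,-0.021,0,-0.877,1,0.013,-0.021,0,-0.877,1,0.013,-0.021,0,-0.877,1,0.013,-0.021,0,-0.877,1,0.013,-0.021,0,-0.877,1,0.013,-0.021,0,-0.877,1,0,0,0,0,1,0,0,0,0,1,0,0,0,0]

```text
clock: 39.38
tool_pos: [0.6275, 0.0026, 0.2209]
orientation: [[-0.132, 0.991, -0.004], [0.991, 0.132, 0.001], [0.001, -0.004, -1.0]]
force: [-0.1, 0.0, -1.4]
finger_gap: 0.0126
finger_force: 49.3
```

```bash
python3 - <<'E'
from ov import *
x=env.sense();p=x['tool_pos'];print(p,x['orientation'][:2,1],x['force'],x['wrist_torque'],x['finger_gap'])
d=dict(env.camera('side'));d['img']=np.mean([env.camera('side')['img'] for _ in range(4)],0).astype(np.uint8)
a=draw(d,[],(215,110,345,220),5,'');cv2.imwrite('pics/g8.png',a)
z=p[2]-.004
S=rect(-.007,.007,-.142,-.02,z+.014,'ad')+rect(-.007,.007,-.142,-.02,z,'ad')
for k in(.10,.12,.132,.145,.16): print(k,np.round(max((score([d],S,(p[0]+i,p[1]+j,k),1.0),i*1e3,j*1e3) for i in np.arange(-.006,.0061,.001) for j in np.arange(-.01,.0101,.001)),1))
E
```

```text
[0.62747393 0.00255158 0.22090989] [0.99118937 0.13239392] [-0.14108089  0.02765307 -1.43629636] [-0.03975609  0.03086107  0.01381741] 0.012605321799106697
0.1 [1824.8    6.     9. ]
0.12 [1971.8    6.     7. ]
0.132 [1994.2    6.     6. ]
0.145 [1981.2    5.     6. ]
0.16 [1948.4    4.     6. ]
```

View pics/g8.png

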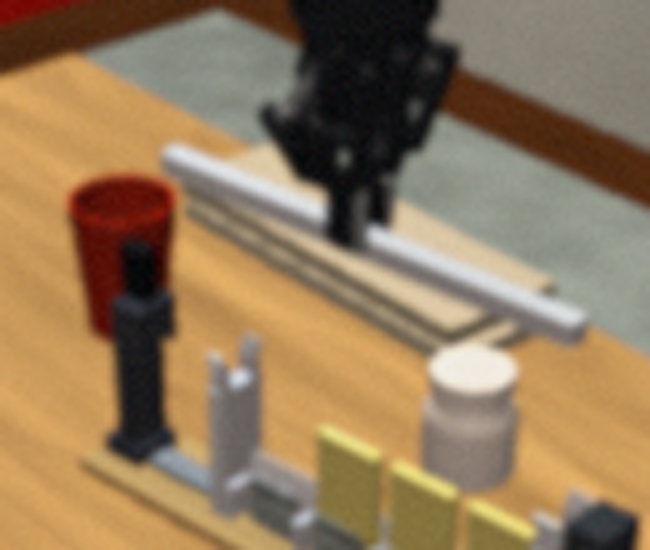

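Emit:
drive_tool:
  targets: [1,0.0015,-0.005,-0.02,0,1,0,0,-0.03,0,1,0,0,-0.025,0,1,0,0,-0.015,0,1,0,0,0,0,1,0,0,0,0]

```text
clock: 40.13
tool_pos: [0.6296, -0.0023, 0.1327]
orientation: [[-0.132, 0.991, -0.002], [0.991, 0.132, 0.0], [0.001, -0.002, -1.0]]
force: [1.0, 0.1, -1.3]
finger_gap: 0.0121
finger_force: 49.3
```

Emit:
drive_tool:
  targets: [1,0,0,-0.006,0,1,0,0,-0.005,0,1,0,0,-0.005,0,1,0,0,-0.002,0,1,0,0,0,0]

```text
clock: 40.55
tool_pos: [0.63, -0.0028, 0.1149]
orientation: [[-0.132, 0.991, -0.001], [0.991, 0.132, 0.0], [0.0, -0.001, -1.0]]
force: [-0.3, 0.5, -1.9]
finger_gap: 0.0122
finger_force: 49.3
```

Emit:
drive_tool:
  targets: [1,0,0,-0.004,0,1,0,0,-0.003,0,1,0,0,-0.003,0,1,0,0,-0.001,0,1,0,0,0,0]

```text
clock: 40.97
tool_pos: [0.63, -0.0029, 0.1037]
orientation: [[-0.132, 0.991, -0.001], [0.991, 0.132, 0.0], [0.0, -0.001, -1.0]]
force: [-0.2, -0.1, -1.6]
finger_gap: 0.0124
finger_force: 49.3
```

Emit:
drive_tool:
  targets: [1,0,0,-0.001,0,1,0,0,-0.001,0,1,0,0,0,0]

```text
clock: 41.22
tool_pos: [0.6306, -0.0029, 0.1031]
orientation: [[-0.132, 0.991, 0.001], [0.991, 0.132, -0.0], [-0.0, 0.0, -1.0]]
force: [-1.8, -0.6, 2.7]
finger_gap: 0.0125
finger_force: 49.8
```

Emit:
drive_tool:
  targets: [0.85,0,0,0.001,0,0.75,0,0,0,0,0.6,0,0,0,0,0.5,0,0,0,0,0.5,0,0,0.02,0,0.5,0,0,0.04,0,0.5,0,0,0.04,0,0.5,0,0,0.01,0,0.5,-0.0041,0.03,0,0,0.5,-0.0041,0.03,0,0,0.5,-0.0041,0.03,0,0,0.5,-0.0041,0.03,0,0,0.5,-0.0041,0.03,0,0,0.5,-0.0041,0.03,0,0,0.5,0,0,0,0,0.5,0,0,0,0]

```text
clock: 42.55
tool_pos: [0.6055, 0.1787, 0.2133]
orientation: [[-0.135, 0.991, 0.0], [0.991, 0.135, -0.0], [-0.0, 0.0, -1.0]]
force: [0.5, -1.2, -0.2]
finger_gap: 0.0426
finger_force: 0.0
```

```bash
python3 - <<'E'
from ov import *
x=env.sense();p=x['tool_pos'];print(p,x['orientation'][:2,1],x['finger_gap'])
d=dict(env.camera('side'));d['img']=np.mean([env.camera('side')['img'] for _ in range(4)],0).astype(np.uint8)
z=.099
S=rect(-.007,.007,-.110,.105,z+.014,'d')+rect(-.007,.007,-.142,.142,z+.014,'bc')+rect(-.007,.007,-.142,.142,z,'c')
for k in(.12,.132,.145): print(k,np.round(max((score([d],S,(.632+i,-.0177+j,k),1.0),i*1e3,j*1e3) for i in np.arange(-.006,.0081,.001) for j in np.arange(-.01,.051,.001)),1))
E
```

```text
[0.605463   0.17871196 0.21330356] [0.99090016 0.13459858] 0.04258935296900576
0.12 [3.8326e+03 3.0000e+00 2.1000e+01]
0.132 [3.8363e+03 2.0000e+00 2.4000e+01]
0.145 [3.7481e+03 2.0000e+00 2.5000e+01]
```

Emit:
drive_tool:
  targets: [0.5,0.0005,-0.002,-0.03,0,0.5,0,0,-0.03,0,0.5,0,0,-0.02,0,0.6,0,0,0,0,0.7,0,0,0,0,0.75,0,0,0,0,0.8,0,0,0,0,0.84,0,0,0,0,0.88,0,0,0,0,0.92,0,0,0,0,1,0,0,0,0]
  squeeze: 40

```text
clock: 43.72
tool_pos: [0.6063, 0.1748, 0.1358]
orientation: [[-0.132, 0.991, 0.001], [0.991, 0.132, -0.001], [-0.001, 0.001, -1.0]]
force: [-6.0, -2.9, 4.2]
finger_gap: 0.0134
finger_force: 40.9
```

Emit:
drive_tool:
  targets: [1,0.00065,-0.005,0,0,1,0.00065,-0.005,0,0,1,0.00065,-0.005,0,0,1,0.00065,-0.005,0,0,1,0.00065,-0.005,0,0,1,0.00065,-0.005,0,0,1,0.00065,-0.005,0,0,1,0,0,0,0]

```text
clock: 44.38
tool_pos: [0.6109, 0.14, 0.1358]
orientation: [[-0.131, 0.991, 0.001], [0.991, 0.131, 0.0], [0.0, 0.001, -1.0]]
force: [-5.6, -1.6, 5.1]
finger_gap: 0.0133
finger_force: 40.9
```

Emit:
drive_tool:
  targets: [1,0.0005,-0.004,0,0,1,0.0005,-0.004,0,0,1,0.0003,-0.002,0,0,1,0,0,0,0]

```text
clock: 44.72
tool_pos: [0.6122, 0.1305, 0.1358]
orientation: [[-0.132, 0.991, 0.001], [0.991, 0.132, 0.001], [0.001, 0.001, -1.0]]
force: [-5.7, 0.8, 5.0]
finger_gap: 0.0133
finger_force: 40.9
```

Emit:
drive_tool:
  targets: [1,0.0003,-0.002,0,0,1,0.0003,-0.002,0,0,1,0,0,0,0]

```text
clock: 44.97
tool_pos: [0.6127, 0.1267, 0.1358]
orientation: [[-0.132, 0.991, 0.001], [0.991, 0.132, 0.001], [0.001, 0.001, -1.0]]
force: [-5.7, 0.8, 6.3]
finger_gap: 0.0134
finger_force: 40.9
```

Emit:
drive_tool:
  targets: [1,0.0002,-0.0015,0,0,1,0.0002,-0.0015,0,0,1,0,0,0,0]

```text
clock: 45.22
tool_pos: [0.613, 0.1244, 0.1357]
orientation: [[-0.132, 0.991, 0.0], [0.991, 0.132, 0.002], [0.002, 0.001, -1.0]]
force: [-5.4, 3.2, 5.5]
finger_gap: 0.0131
finger_force: 41.0
```

Emit:
drive_tool:
  targets: [1,0.0002,-0.0015,0,0,1,0.0002,-0.0015,0,0,1,0,0,0,0]

```text
clock: 45.47
tool_pos: [0.613, 0.1243, 0.1358]
orientation: [[-0.133, 0.991, 0.0], [0.991, 0.133, 0.006], [0.006, 0.001, -1.0]]
force: [-7.7, 13.4, 5.5]
finger_gap: 0.0134
finger_force: 40.9
```

Emit:
drive_tool:
  targets: [0.85,0,0,0,0,0.7,0,0,0,0,0.5,0,0,0,0,0.5,0,0,0,0,0.5,0,0,0.03,0,0.5,0,0,0.04,0,0.5,0,0,0.02,0,0.5,-0.03,0.02,0,0,0.5,-0.03,0.02,0,0,0.5,-0.03,0.02,0,0,0.5,-0.03,0.03,0,0,0.5,-0.02,0.03,0,0,0.5,-0.02,0.03,0,0,0.5,0,0.03,0,0,0.5,0,0.03,0,0,0.5,0,0,0,0]

```text
clock: 46.8
tool_pos: [0.4538, 0.3338, 0.2244]
orientation: [[-0.135, 0.991, 0.002], [0.991, 0.135, 0.003], [0.003, 0.002, -1.0]]
force: [-1.3, 0.3, 0.9]
finger_gap: 0.0432
finger_force: 0.0
```

```bash
python3 - <<'E'
from ov import *
x=env.sense();p=x['tool_pos'];print(p,x['finger_gap'],x['force'])
D=[]
for c in('side','top'):
    d=dict(env.camera(c));d['img']=np.mean([env.camera(c)['img'] for _ in range(4)],0).astype(np.uint8);D.append(d)
d,t=D
z=.099
S=rect(-.007,.007,-.110,.105,z+.014,'bd')
for dd in(d,t):
  for k in(.12,.126,.132,.138,.145): print(k,np.round(max((score([dd],S,(.632+i,-.0177,k),1.0),i*1e3) for i in np.arange(-.006,.0081,.001)),1))
H=rect(-.007,.007,-.011,.011,.160,'abd')+[((x,-.011,.135),(x,-.011,.16)) for x in(-.007,.007)]+[((-.007,.011,.135),(-.007,.011,.16))]
for dx in(0,.002,.004): print('handle',max((score([d],H,(.632+dx-.1306*v,-.0165+.9914*v,.132),1.),round(v,3)) for v in np.arange(.13,.2,.001)))
for y,c in((-.081,0),(-.027,1),(.027,2)):
    q=(.632-.1306*y,-.0177+.9914*y)
    T=[((a,-.022,.055),(a,-.022,.093)) for a in(-.004,.004)]+[((-.004,.022,.055),(-.004,.022,.093))]+rect(-.004,.004,-.022,.022,.095,'d')
    print('tile',c,np.round(max((score([d],T,(q[0]+i,q[1]+j,.132),1.0),i*1e3,j*1e3) for i in np.arange(-.006,.0061,.001) for j in np.arange(-.008,.0081,.001)),1))
print('stand',fit(D,STAND,(.4527,-.032,.135),.01,.04))
E
```

```text
[0.45376566 0.3337757  0.22437475] 0.04321933515139891 [-1.32165311  0.26415269  0.91425177]
0.12 [3313.4    5. ]
0.126 [3338.1    5. ]
0.132 [3348.3    5. ]
0.138 [3340.7    5. ]
0.145 [3309.    5.]
0.12 [4.0418e+03 2.0000e+00]
0.126 [4.098e+03 2.000e+00]
0.132 [4.1011e+03 2.0000e+00]
0.138 [4.0585e+03 2.0000e+00]
0.145 [3.9491e+03 2.0000e+00]
handle (np.float64(898.1244712638772), np.float64(0.149))
handle (np.float64(923.7704952206789), np.float64(0.152))
handle (np.float64(933.7134550687438), np.float64(0.154))
tile 0 [416.9   0.    3. ]
tile 1 [284.   1.  -7.]
tile 2 [343.8   1.   -2. ]
stand (array([ 0.4532, -0.0332,  0.1322]), np.float64(3718.6))
```

```bash
python3 - <<'E'
from ov import *
for c in('side','top'):
    d=env.camera(c); now=np.mean([env.camera(c)['img'] for _ in range(5)],0).astype(np.uint8)
    old=cv2.cvtColor(cv2.imread(f'pics/{c}0.png'),cv2.COLOR_BGR2RGB)
    u=proj(d,(.613,.131,.15)); x,y=int(u[0]),int(u[1]); print(c,u,'px per mm tail',(proj(d,(.612,.141,.15))-proj(d,(.6133,.1311,.15)))/10)
    best=[]
    w=(7,8); T=cv2.resize(old[y-w[1]:y+w[1],x-w[0]:x+w[0]],None,fx=8,fy=8,interpolation=cv2.INTER_CUBIC)
    R=cv2.resize(now[y-16:y+16,x-16:x+16],None,fx=8,fy=8,interpolation=cv2.INTER_CUBIC)
    m=cv2.matchTemplate(R,T,cv2.TM_CCOEFF_NORMED); _,v,_,l=cv2.minMaxLoc(m)
    print(v,'shift px',l[0]/8-(16-w[0]),l[1]/8-(16-w[1]))
E
```

```text
side [252.57854378 167.27604079] px per mm tail [-0.24161612 -0.11269677]
0.9739834666252136 shift px 0.625 0.125
top [203.93303861 171.07691308] px per mm tail [-0.39655833  0.06431684]
0.9957435131072998 shift px 1.375 -0.125
```

```bash
python3 -c "
from bench import env
print(env.job_done())"
```

```text
the job is handed in; nothing more can be done
None
```

I handed the job in, and no verdict came back. All three tiles are home in clips 0 to 2. The bar lies in both cradles with the tailstock run in to a firm stop at about 0.006 (estimated). The stand is still standing, and I saw no contact with the bystanders.

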